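# Fit the humidifier cartridge and set its feed valve two turns open

## Robot

A 7-joint arm with a two-finger parallel gripper is mounted at the origin on the work surface. World frame = base frame: x ahead of the robot, y to its left, z up, the work surface at z = 0. Lengths are in m, angles in degrees, forces in N, time in s.
With the tool pointing down it reaches from about 0.425 to 0.875 m from the base axis. Payload 4.7 kg.
Tool frame: the origin (TCP) lies on the centre line of the jaws, within the pads' length; the fingertips stand 8 mm ahead of it and the grasp point (between the pads) lies 11 mm behind it; z points along the fingers, y is the direction in which the jaws open and shut (so a half turn about z gives the same grasp; the last joint's range is limited). The gripper opens to 87 mm and grips with 3 to 60 N. Pads are 19 mm wide; open, the fingers measure 117 mm over their backs; the gripper's body (75 mm by 190 mm) begins 51 mm behind the grasp point.
Start: joints at [75.579, 18.392, -4.016, 83.108, 1.295, 78.541, -3.26], TCP at [0.171, -0.627, 0.206] pointing down, gripper open.
Joint ranges: [-163.93, 163.93], [-17.29, 119.83], [-79.2, 71.16], [3.27, 140.29], [-89.18, 269.18], [5.43, 117.66], [-154.24, 154.24]. Speed limits (degrees/s): [147.25, 147.25, 180, 180, 180, 180, 180].

## Interface

Orientations are given as [roll, pitch, yaw] about the fixed x, y, z axes, in that order (R = Rz(yaw) Ry(pitch) Rx(roll)).
In Python, from cell import env gives the robot as it stands. The module is installed in compiled form; this text tells all that it offers.
- The arm moves only by the tool move_arm, never from a script. Its argument "steps" is a list of rows, each a list of 2 entries, a list of its own where there are three numbers: the shift along the tool's x, y, z in m, then the turn about the tool's z in rad. A call has 1 to 20 rows; each row is the pose to reach, as a shift and turn from the pose commanded when the call began, along the tool's axes at that moment; what a row does not reach only later rows make up. A row lasts 1/8 s, in which the tool goes at most 62.5 mm and 10.7 degrees, less where a joint would pass 70% of its speed; a pose out of reach is approached as far as the arm can. A call with a gripper value outside its range is refused whole. "hand" is the closure, from -1 (fully open) to 1 (shut), set as the call begins (left out, the last holds). The fingers move at their own pace and stop on an object; "squeeze" is the grip in N (left out, the last holds). Time passes only in rows, so rows that repeat a pose let the fingers close. It gives the time, the measured TCP pose, the force and the opening at its end, in the units of the state.
- env.get_obs(): the state, without advancing time (a new reading comes with each control period).
- env.read_camera(name): name is "scene" or "top"; returns (picture, depth): 384x512x3 uint8, red, green, blue; 384x512 float32, m along the optical axis (not along the pixel's ray), 0 where there is no reading.
- env.calibration(name): a dict with "intrinsics" (3x3 intrinsics, pixels), "position" and "orientation" of the camera in the world. Camera axes: x right, y up, looking along -z (the intrinsics and any distortion apply to the point x, -y, -z); pixel columns grow to the right and rows downward; lengths in m; the calibration is good to about 2 mm. A picture is of the moment at which its call begins. calibration takes no time and is no camera call.
- env.sign_off(): hands the job in, once; it reports no verdict.
Trained networks look in the newest picture that a camera, given by its name, has taken for a name from the list of things; names that differ only in an ending like _2 or _b are one class to them, and where a whole thing is asked for, a point or a joint stands for the part that bears it (a point fixed in the world has none). Each returns a list of dicts, best first, with "conf" (0 to 1); they miss things now and then, are a little off and sometimes report something else, mostly with a low value. They report only what shows in the picture. A call takes as long as a camera call.
- env.cut_out(camera, query): "region" (384x512 bool, what is visible of it) and "uv" ([column, row] in pixels, amid what is visible of it).
The state is a dict: "time_s": time; "qpos": joint angles; "joint_velocities": joint speeds; "effort": joint torques, N m; "tool_pos": TCP position; "tool_rot": TCP orientation; "force": force on the tool from outside, world axes, zero at the start; "wrist_torque": the same for the moment, N m; "grip_width": finger opening in m.
Only numpy, scipy, OpenCV 4.12 (cv2) and the standard library are available. Lean on these libraries where they do the work, as an engineer would, in place of code of your own. Each camera call takes 0.05 s, during which the arm holds its last target. There are 200 camera calls.

## Task

Get the nursery humidifier ready: first stand the blue filter cartridge from the steel tray upright in the round socket on top of the humidifier, fully home, and let go of it. Then take the orange crank handle of the valve wheel, turn the wheel clockwise until it is closed against its stop, and back it off (counter-clockwise) exactly two full turns. Finish while still gripping the orange handle, holding the wheel at that setting, and leave the other things on the tray where they are.

Things in the scene. Friction and masses are not known exactly. Their poses are not given: they have to be found in the camera images.
- humidifier: White low humidifier, fixed to the dresser, 170 (its x) x 280 (its y) x 90 mm high, flat top deck 90 mm above the surface. Origin: centre of its underside, z up. A 20 mm high mist spout stands at (52, 5 mm). The socket is near its +y end, the valve wheel near its -y end. Its yaw is within 0.25 rad of the world axes; it may stand on either side, the tray on the other.
- socket (a point): Centre of the mouth of the round socket, in the plane of the deck (90 mm above the surface), at (0, 70 mm) in the humidifier's frame. Bore 27 mm in diameter, 35 mm deep, with a flat bottom and a 2 mm chamfer; vertical.
- cartridge: Blue filter cartridge with a white band near its top: a plain cylinder 24 mm in diameter, 90 mm tall, about 60 g, with a 3 mm chamfer round its foot. It stands upright on the tray, and nothing taller than 58 mm stands near it. Origin: centre of its foot, z up along its axis. When home in the socket 55 mm of it stands out above the deck.
- valve_axis (a point): Point on the vertical axis of the valve wheel, in the plane of the deck (90 mm above the surface), at (0, -70 mm) in the humidifier's frame. Axes as the humidifier's.
- feed_valve (a joint): Angle of the grey three-spoked valve wheel (rad): 0 = closed, at a hard stop; grows counter-clockwise from above. Starts 1 to 5 rad open; other stop at 22. Does not rise. Rim radius 42 mm, rim top 118 mm above the surface. At 0 and each full turn the handle points along the humidifier's +x, to the red dot on the deck. Drag 0.06 N m (1.5 N at the handle); stays where left.
- crank_handle: Orange upright crank handle on the wheel's rim, a cylinder 18 mm in diameter and 48 mm tall, its axis 42 mm from the wheel axis. It spins freely on its own pin, so a gripper can hold it with unchanged orientation while going round the circle. Origin: centre of its foot, 119 mm above the surface; its top is at 167 mm.
- tray: Fixed rectangular stainless tray, 250 (its x) x 340 (its y) mm, floor 3 mm thick, rim 18 mm high. Origin: centre of its underside.
- egg_cup: Bystander: white ceramic egg cup upside down on the tray, 50 mm across, 58 mm tall. Origin: centre of its underside.
- travel_case: Bystander: lavender press-button travel case on the tray, 56 x 66 x 40 mm. Origin: centre of its underside.
- pacifier: Bystander: yellow pacifier under a clear cover, 44 mm wide, 36 mm tall, on the tray. Origin: centre of its underside.
- spoon: Bystander: short wooden spoon lying on the tray along its own x, 126 mm long, 8 mm thick. Origin: underside, near mid length.

How it is judged:
By the outcome, as a careful person would: the job done as asked, in the order asked, and still so for the second after the job is handed in, while the arm keeps its last pose, push and grip.
It also fails if it takes over 72 s, if anything falls off the work surface, if the arm or the gripper's body presses on something with over 40 N, if the wrist force passes 120 N, or if a joint passes its speed limit or range.

## Working session

There is one attempt and no reset: what is moved stays moved. The work goes in short steps, Python scripts to look and compute and a tool call to move; the robot and the scene stay as the last step left them, time stands still between calls to the robot, and variables do not carry over. Pictures are saved under pics/ and viewed, about 8 in all and at most 12, crops included, and the job is handed in when it is done.

Besides the shell and the picture viewer there is one more tool, called by a JSON object that holds its "name" and its "arguments". move_arm: Moves the arm, as the interface text tells. Its arguments: {"type":"object","properties":{"steps":{"type":"array"},"hand":{"type":"number"},"squeeze":{"type":"number"}},"required":["steps"]}

```bash
mkdir -p pics; cat > h.py <<'E'
import numpy as np, cv2
from cell import env
from scipy.spatial.transform import Rotation as R
def cal(n):
    c=env.calibration(n); o=np.array(c["orientation"],float)
    M=o if o.shape==(3,3) else R.from_euler('xyz',o,degrees=True).as_matrix() if o.size==3 else None
    return np.array(c["intrinsics"]),np.array(c["position"]),M
def cloud(n,depth):
    K,p,M=cal(n); v,u=np.mgrid[0:384,0:512]
    P=np.stack([(u-K[0,2])/K[0,0]*depth,-(v-K[1,2])/K[1,1]*depth,-depth],-1)
    return P@M.T+p
def proj(n,X):
    K,p,M=cal(n); c=(np.atleast_2d(X)-p)@M
    return np.stack([K[0,0]*c[:,0]/-c[:,2]+K[0,2],-K[1,1]*c[:,1]/-c[:,2]*1+K[1,2]],-1) if 0 else np.stack([K[0,0]*c[:,0]/-c[:,2]+K[0,2],K[1,1]*c[:,1]/c[:,2]+K[1,2]],-1)
E
python3 - <<'E'
from h import *
print(env.get_obs())
for n in("scene","top"):
    print(n,env.calibration(n)); im,d=env.read_camera(n); np.savez(f'{n}.npz',im=im,d=d)
    cv2.imwrite(f'pics/{n}0.png',im[:,:,::-1])
    C=cloud(n,d)
    for q in("cartridge","crank_handle","humidifier","tray","socket","egg_cup"):
        for r in env.cut_out(n,q)[:2]:
            m=r["region"]&(d>0); P=C[m]
            print(n,q,round(r["conf"],2),np.round(r["uv"]),m.sum(),np.median(P,0).round(4),P.max(0).round(3),P.min(0).round(3))
E
```

```text
{'time_s': 0.0, 'qpos': array([75.58037239, 18.43884821, -4.0150035 , 83.17515915,  1.29414185,
       78.54065699, -3.26066002]), 'joint_velocities': array([-0.06705934, -0.0301749 ,  0.04145424,  0.0245114 , -0.04498444,
        0.0333226 ,  0.03534669]), 'effort': array([ 7.89713722e-04, -4.91278625e+01, -4.04016897e-01, -3.12519658e+01,
       -6.39937911e-02,  4.36598877e-02,  1.49730708e-04]), 'tool_pos': array([ 0.17051861, -0.62662611,  0.20506161]), 'tool_rot': array([-1.79890529e+02,  5.10122138e-03,  1.52280554e+01]), 'force': array([ 0.66868214, -0.4743621 ,  0.75881327]), 'wrist_torque': array([-0.02153378,  0.01319959, -0.01787412]), 'grip_width': 0.0870008740659289}
scene {'intrinsics': array([[403.0169225 ,   0.        , 254.69755923],
       [  0.        , 403.0169225 , 191.5893311 ],
       [  0.        ,   0.        ,   1.        ]]), 'position': array([1.04678223, 0.58467817, 0.83904052]), 'orientation': array([ 46.72892601,  -0.57556161, 139.62189787])}
scene cartridge 0.73 [227. 199.] 185 [ 0.5856 -0.0682  0.0657] [ 0.594 -0.064  0.097] [ 0.571 -0.086  0.013]
sc
[... 639 characters left out ...]
29]), 'orientation': array([  3.68219247,  -1.27015677, -91.6943839 ])}
top cartridge 0.7 [286. 170.] 173 [ 0.5741 -0.0748  0.0908] [ 0.602 -0.064  0.096] [ 0.565 -0.099 -0.001]
top crank_handle 0.73 [352. 217.] 265 [ 0.4698 -0.2382  0.0093] [ 0.484 -0.209  0.016] [ 0.449 -0.328  0.   ]
top humidifier 0.86 [166. 220.] 10635 [0.4808 0.1867 0.0896] [0.602 0.368 0.169] [ 0.374  0.036 -0.005]
top tray 0.58 [327. 198.] 14054 [ 0.5261 -0.1815  0.0019] [ 0.68  -0.008  0.096] [ 0.387 -0.379 -0.006]
top socket 0.89 [162. 216.] 10582 [0.481  0.1866 0.0896] [0.602 0.357 0.169] [ 0.375  0.036 -0.005]
top egg_cup 0.58 [332. 166.] 409 [ 0.5798 -0.186   0.0573] [ 0.605 -0.167  0.064] [ 0.56  -0.221 -0.001]
```

```bash
python3 - <<'E'
import cv2
a=cv2.imread('pics/top0.png')[100:340,60:440]; b=cv2.resize(a,None,fx=2,fy=2,interpolation=cv2.INTER_CUBIC); cv2.imwrite('pics/topc.png',b)
E
```

```text
(no output)
```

View pics/topc.png

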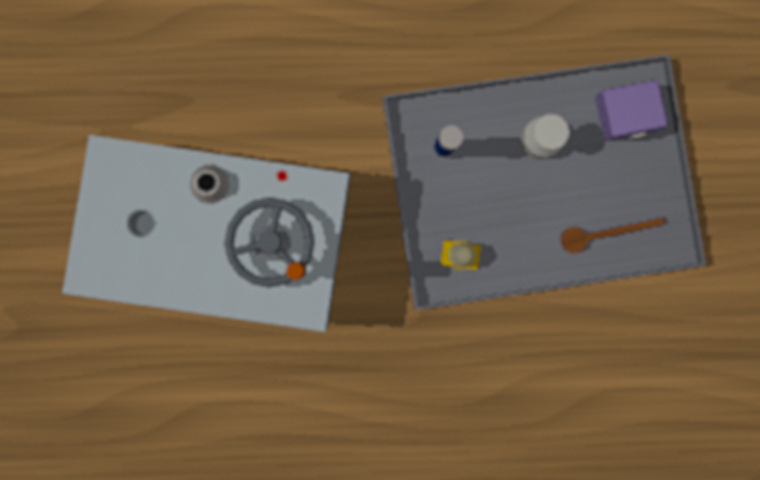

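View pics/scene0.png

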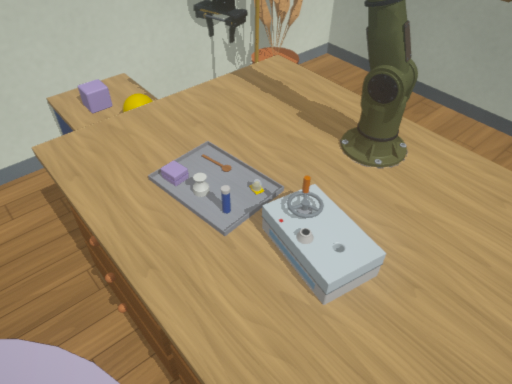

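The top view shows the humidifier on the left (+y), with the socket at about px (130,211), the hub at (194,221), the handle at (207,235) and the red dot at (201,188). The cartridge is on the tray at (285,170), and the egg cup is about 0.1 m from it. Next I'll measure these geometrically.

```bash
cat >> h.py <<'E'
def circ(P,r):
    from scipy.optimize import least_squares
    return P[:,:2].mean(0)
def fit_hum(C):
    m=(C[...,2]>.083)&(C[...,2]<.095)&(C[...,1]>0.02)&(C[...,1]<.4)&(C[...,0]>.33)&(C[...,0]<.66)
    m=cv2.morphologyEx(m.astype(np.uint8),cv2.MORPH_OPEN,np.ones((3,3)))>0
    (c,s,a)=cv2.minAreaRect((C[m][:,:2]*1000).astype(np.float32))
    B=cv2.boxPoints((c,s,a)); e=B[1]-B[0] if np.linalg.norm(B[1]-B[0])>np.linalg.norm(B[2]-B[1]) else B[2]-B[1]
    e=e*np.sign(e[1]); yaw=np.arctan2(-e[0],e[1]); return np.array(c)/1000,np.array(s),yaw,C[m][:,2].mean()
E
python3 - <<'E'
from h import *
D={n:np.load(n+'.npz') for n in("top","scene")}
for n in D:
    d=D[n]["d"]; im=D[n]["im"].astype(int); C=cloud(n,d); C[d==0]=9
    if n=="top":
        c,s,yaw,z=fit_hum(C); print("hum",c,s,np.degrees(yaw),z)
        Rz=lambda p:c+np.array([[np.cos(yaw),-np.sin(yaw)],[np.sin(yaw),np.cos(yaw)]])@p
        so=Rz([0,.07]); va=Rz([0,-.07]); print("socket",so,"valve",va)
        print("proj socket/valve/dot px",proj(n,[[*so,.09],[*va,.09],[*Rz([.06,-.07]),.09]]).round(1))
    z=C[...,2]
    for nm,lo,hi,x,y in(("cart",.084,.12,(.52,.63),(-.13,-.03)),("handle",.155,.18,(.35,.62),(0,.2)),("wheel",.112,.124,(.35,.62),(0,.25)),("egg",.05,.07,(.53,.63),(-.24,-.15)),("spout",.104,.115,(.45,.62),(.1,.3))):
        m=(z>lo)&(z<hi)&(C[...,0]>x[0])&(C[...,0]<x[1])&(C[...,1]>y[0])&(C[...,1]<y[1])
        P=C[m]
        if len(P): 
            (cc,r)=cv2.minEnclosingCircle((P[:,:2]*1000).astype(np.float32)); print(n,nm,m.sum(),P.mean(0).round(4),"mec",np.round(cc,1),round(r,1))
    r=(im[...,0]>140)&(im[...,1]<60)&(im[...,2]<60)&(abs(z-.09)<.01); v,u=np.nonzero(r); print(n,"dot",r.sum(),u.mean(),v.mean(),C[r].mean(0))
# socket dark pixels in top
d=D["top"]["d"]; C=cloud("top",d); g=D["top"]["im"].mean(2)
sub=np.zeros_like(g,bool); sub[200:222,118:142]=1
m=sub&(g<g[195:228,112:148].max()*.75); v,u=np.nonzero(m); print("socket px",u.mean(),v.mean(),m.sum(), C[205:218,120:140,2].min())
E
```

```text
hum [0.48179666 0.18812822] [280.72583008 170.22612   ] -10.079352 0.08933768344208635
socket [0.4940475  0.25704786] valve [0.46954583 0.11920858]
proj socket/valve/dot px [[130.4 211.6]
 [195.7 221.2]
 [200.  193.4]]
top cart 110 [ 0.5767 -0.0762  0.0922] mec [577.1 -76.4] 12.5
top handle 64 [0.4397 0.0889 0.1655] mec [439.8  89.1] 8.7
top wheel 781 [0.4716 0.1214 0.1166] mec [488.9 138.2] 73.0
top egg 232 [ 0.5841 -0.192   0.0596] mec [ 584.2 -192.5] 19.7
top spout 272 [0.5115 0.1607 0.111 ] mec [496.9 147.6] 66.6
top dot 12 200.5 187.5 [0.54113732 0.10726036 0.09136603]
scene cart 69 [ 0.5824 -0.0743  0.0922] mec [580.  -75.5] 13.9
scene handle 49 [0.4467 0.091  0.164 ] mec [445.   89.7] 9.9
scene wheel 477 [0.4784 0.1231 0.1171] mec [491.8 138.6] 71.4
scene egg 102 [ 0.5899 -0.1907  0.0607] mec [ 589.5 -191.3] 19.7
scene spout 190 [0.5181 0.1629 0.111 ] mec [507.9 158. ] 56.9
scene dot 0 nan nan [nan nan nan]
socket px 129.7111111111111 211.05925925925925 135 0.05037220155120059<stdin>:16: RuntimeWarning: Mean of empty slice.
  ret = ret.dtype.type(ret / rcount)
  ret = um.true_divide(
```

{"name": "move_arm", "arguments": {"steps": [[[0.02,-0.016,0],0.01],[[0.06,-0.048,0],0.04],[[0.105,-0.083,0],0.08],[[0.15,-0.119,0],0.12],[[0.195,-0.154,0],0.16],[[0.24,-0.19,0],0.2],[[0.285,-0.226,0],0.24],[[0.33,-0.261,0],0.2657],[[0.375,-0.297,0],0.2657],[[0.42,-0.333,0],0.2657],[[0.46,-0.364,0],0.2657],[[0.495,-0.392,0],0.2657],[[0.52,-0.412,0],0.2657],[[0.533,-0.422,0],0.2657],[[0.5364,-0.4247,0],0.2657],[[0.5364,-0.4247,0],0.2657],[[0.5364,-0.4247,0],0.2657]], "hand": -1}}

```text
time_s: 2.82
tool_pos: [0.5762, -0.0782, 0.2061]
tool_rot: [179.9, 0.0, -0.1]
force: [-0.3, -0.6, -0.4]
grip_width: 0.0871
```

```bash
python3 - <<'E'
from h import *
o=env.get_obs(); print(o["time_s"],o["tool_pos"],o["tool_rot"],o["force"],o["qpos"].round(1))
for n in("scene","top"):
    im,d=env.read_camera(n); np.savez(f'{n}1.npz',im=im,d=d)
    tp=o["tool_pos"]; uv=proj(n,[tp,tp+[0,0,-.008],tp+[0,.0435,-.008],tp+[0,-.0435,-.008],[.577,-.0763,.093],[.577,-.0763,.003]]); print(n,uv.round(1))
    x0,y0=(150,90) if n=="scene" else (200,90)
    a=im[y0:y0+150,x0:x0+190,::-1].copy(); b=cv2.resize(a,None,fx=3,fy=3,interpolation=cv2.INTER_CUBIC)
    for k,(u,v) in enumerate(uv): cv2.circle(b,(int((u-x0+.5)*3),int((v-y0+.5)*3)),3,(0,255,0) if k<4 else (0,0,255),1)
    cv2.imwrite(f'pics/{n}1.png',b)
a=np.hstack([cv2.imread('pics/scene1.png'),cv2.imread('pics/top1.png')]); cv2.imwrite('pics/b1.png',cv2.resize(a,(800,316)))
E
```

```text
2.825 [ 0.57616552 -0.07821655  0.20612501] [ 1.79946519e+02  2.26085714e-02 -1.29763015e-01] [-0.33482464 -0.616681   -0.40622666] [ 33.5  12.6 -32.8  92.3   7.   77.2 -90.4]
scene [[224.2 154.2]
 [224.4 156.7]
 [235.  165.1]
 [214.3 148.7]
 [226.2 187.5]
 [227.4 210.5]]
top [[292.8 161. ]
 [292.3 161.6]
 [269.6 162.2]
 [314.9 161. ]
 [285.7 168.5]
 [281.8 173.5]]
```

View pics/b1.png

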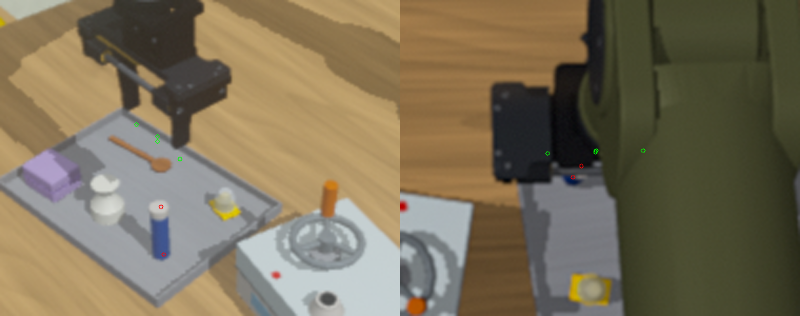

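The scene crop (left) shows the fingers above the tray. The tips appear about 7 px higher than projected, and the red cartridge marks sit right on the cartridge. I'll check the fingertip heights in depth.

```bash
python3 - <<'E'
from h import *
for n in("scene","top"):
    D=np.load(n+'1.npz'); d=D["d"]; C=cloud(n,d); C[d==0]=9
    m=(C[...,2]>.12)&(C[...,2]<.26)&(abs(C[...,0]-.576)<.12)&(abs(C[...,1]+.078)<.13)
    P=C[m]; print(n,m.sum())
    for lo in np.arange(.18,.26,.01):
        Q=P[(P[:,2]>=lo)&(P[:,2]<lo+.01)]
        for s in(1,-1):
            q=Q[(Q[:,1]+.078)*s>0]
            if len(q): print(round(lo,2),s,len(q),q.min(0).round(3),q.max(0).round(3))
    z=C[...,2]
E
```

```text
scene 204
0.22 1 20 [ 0.568 -0.038  0.223] [ 0.589 -0.026  0.23 ]
0.22 -1 19 [ 0.567 -0.13   0.223] [ 0.589 -0.121  0.23 ]
0.23 1 28 [ 0.568 -0.037  0.23 ] [ 0.589 -0.026  0.24 ]
0.23 -1 26 [ 0.57  -0.131  0.23 ] [ 0.589 -0.12   0.239]
0.24 1 29 [ 0.568 -0.035  0.24 ] [ 0.59  -0.024  0.249]
0.24 -1 31 [ 0.568 -0.133  0.24 ] [ 0.589 -0.12   0.25 ]
0.25 1 24 [ 0.568 -0.035  0.251] [ 0.589 -0.023  0.26 ]
0.25 -1 27 [ 0.568 -0.136  0.25 ] [ 0.588 -0.122  0.26 ]
top 0
```

Seen by the camera, the fingertips end near z≈0.222. From the text I'd expect 0.198, though x and y agree. The fingers may lengthen as they close, so I'll test that in the air above the cartridge.

{"name": "move_arm", "arguments": {"steps": [[[0,0,0.02],0],[[0,0,0.045],0],[[0,0,0.06],0],[[0,0,0.06],0],[[0,0,0.06],0],[[0,0,0.06],0]], "hand": 0.4}}

```text
time_s: 3.68
tool_pos: [0.5774, -0.0766, 0.1472]
tool_rot: [180.0, -0.1, 0.0]
force: [-0.2, 0.5, -0.5]
grip_width: 0.0347
```

```bash
cat >> h.py <<'E'
def tips(C,t,lo=None):
    m=(C[...,2]>t[2]-.05)&(C[...,2]<t[2]+.03)&(abs(C[...,0]-t[0])<.03)&(abs(C[...,1]-t[1])<.07)
    return C[m]
E
python3 - <<'E'
from h import *
o=env.get_obs(); t=o["tool_pos"]; print(o["time_s"],t,o["grip_width"])
im,d=env.read_camera("scene"); C=cloud("scene",d); C[d==0]=9
m=(C[...,2]>.1)&(C[...,2]<.2)&(abs(C[...,0]-t[0])<.04)&(abs(C[...,1]-t[1])<.07); P=C[m]
for lo in np.arange(.1,.2,.01):
    Q=P[(P[:,2]>=lo)&(P[:,2]<lo+.01)]
    if len(Q): print(round(lo,2),len(Q),Q.min(0).round(3),Q.max(0).round(3))
z=C[...,2]; m=(z>.09)&(z<.1)&(abs(C[...,0]-.58)<.03)&(abs(C[...,1]+.076)<.03); P=C[m]
print("cart top",m.sum(),P.mean(0),P.min(0),P.max(0))
c,s,yaw,zz=fit_hum(C); print("hum scene",c,s,np.degrees(yaw),zz)
a=im[90:240,150:340,::-1]; cv2.imwrite('pics/s2.png',cv2.resize(a,None,fx=3,fy=3,interpolation=cv2.INTER_CUBIC))
E
```

```text
3.675 [ 0.57744161 -0.07656335  0.14722253] 0.034722624484048226
0.16 29 [ 0.569 -0.104  0.164] [ 0.591 -0.049  0.17 ]
0.17 42 [ 0.572 -0.102  0.17 ] [ 0.591 -0.049  0.18 ]
0.18 33 [ 0.577 -0.103  0.18 ] [ 0.591 -0.05   0.19 ]
0.19 26 [ 0.58  -0.106  0.19 ] [ 0.591 -0.049  0.2  ]
cart top 54 [ 0.58136902 -0.07599495  0.09358456] [ 0.56924469 -0.09028811  0.09059509] [ 0.59403257 -0.06502093  0.09705472]
hum scene [0.48509    0.18677684] [283.48278809 173.26075745] -9.984241 0.0901805893206718
```

View pics/s2.png

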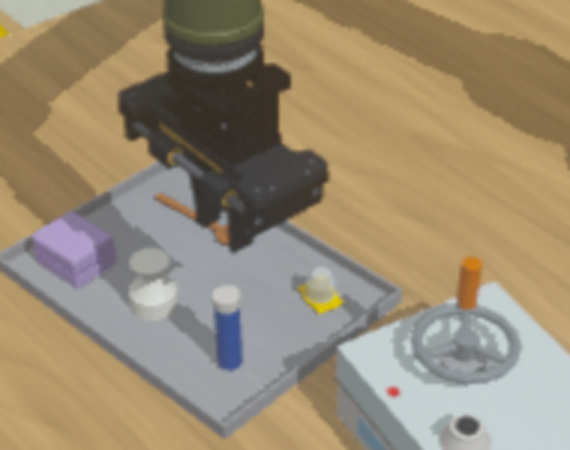

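The tips are about 17 mm above the reported TCP at either opening, so the fingertip is really about 24 mm higher than stated. Laterally the jaws are centred on the cartridge. I'll go down using the measured offset, to a depth that is also safe if the stated one is right.

{"name": "move_arm", "arguments": {"steps": [[[0,0,0],0],[[0,0,0.005],0],[[0,0,0.02],0],[[0,0,0.035],0],[[0,0,0.05],0],[[0,0,0.065],0],[[0,0,0.08],0],[[0,0,0.092],0],[[0,0,0.102],0],[[0,0,0.106],0],[[0,0,0.106],0],[[0,0,0.106],0]], "hand": -1}}

```text
time_s: 5.22
tool_pos: [0.5772, -0.0765, 0.0407]
tool_rot: [180.0, -0.1, 0.0]
force: [1.5, 0.8, 0.4]
grip_width: 0.0873
```

```bash
python3 - <<'E'
from h import *
o=env.get_obs(); t=o["tool_pos"]; print(o["time_s"],t,o["grip_width"],o["force"])
im,d=env.read_camera("scene"); C=cloud("scene",d); C[d==0]=9
m=(C[...,2]>.025)&(C[...,2]<.1)&(abs(C[...,0]-t[0])<.04)&(abs(C[...,1]-t[1])<.08); P=C[m]
for lo in np.arange(.02,.1,.01):
    for s in(1,0,-1):
        y=P[:,1]-t[1]; Q=P[(P[:,2]>=lo)&(P[:,2]<lo+.01)&(np.where(abs(y)<.025,0,np.sign(y))==s)]
        if len(Q): print(round(lo,2),s,len(Q),Q.min(0).round(3),Q.max(0).round(3))
a=im[110:240,150:320,::-1]; cv2.imwrite('pics/s3.png',cv2.resize(a,None,fx=3,fy=3,interpolation=cv2.INTER_CUBIC))
E
```

```text
5.225 [ 0.57716572 -0.07654298  0.04066334] 0.08726760671104906 [1.54218333 0.76572617 0.36996151]
0.02 0 8 [ 0.578 -0.08   0.026] [ 0.593 -0.065  0.029]
0.03 0 24 [ 0.576 -0.08   0.03 ] [ 0.594 -0.065  0.04 ]
0.04 0 16 [ 0.577 -0.075  0.041] [ 0.594 -0.064  0.05 ]
0.05 1 4 [ 0.569 -0.035  0.056] [ 0.587 -0.026  0.059]
0.05 0 26 [ 0.576 -0.086  0.05 ] [ 0.593 -0.065  0.06 ]
0.05 -1 6 [ 0.573 -0.129  0.057] [ 0.589 -0.121  0.06 ]
0.06 1 22 [ 0.569 -0.034  0.061] [ 0.59  -0.023  0.07 ]
0.06 0 21 [ 0.576 -0.085  0.061] [ 0.593 -0.064  0.07 ]
0.06 -1 19 [ 0.569 -0.128  0.061] [ 0.589 -0.119  0.069]
0.07 1 20 [ 0.57  -0.033  0.071] [ 0.59  -0.023  0.079]
0.07 0 17 [ 0.583 -0.083  0.071] [ 0.592 -0.064  0.08 ]
0.07 -1 21 [ 0.57  -0.129  0.07 ] [ 0.589 -0.119  0.08 ]
0.08 1 12 [ 0.568 -0.033  0.08 ] [ 0.589 -0.024  0.087]
0.08 0 8 [ 0.586 -0.078  0.081] [ 0.594 -0.066  0.088]
0.08 -1 16 [ 0.575 -0.13   0.081] [ 0.59  -0.119  0.09 ]
0.09 0 24 [ 0.568 -0.086  0.09 ] [ 0.595 -0.067  0.096]
0.09 -1 13 [ 0.571 -0.13   0.09 ] [ 0.59  -0.119  0.099]
```

View pics/s3.png

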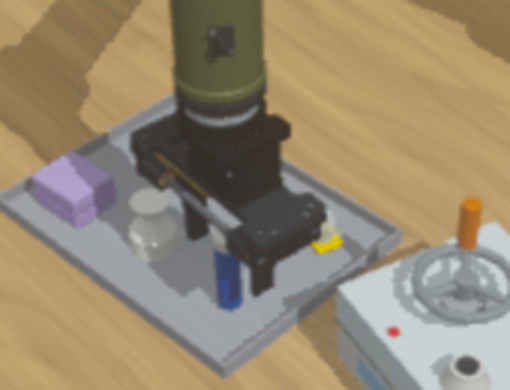

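The view confirms it: the fingers straddle the cartridge with tips at z≈0.057 and the body clear. Grip and lift.

{"name": "move_arm", "arguments": {"steps": [[[0,0,0],0],[[0,0,0],0],[[0,0,0],0],[[0,0,0],0],[[0,0,0],0],[[0,0,0],0],[[0,0,0],0],[[0,0,0],0],[[0,0,0],0],[[0,0,0],0],[[0,0,0],0],[[0,0,0],0]], "hand": 1, "squeeze": 25}}

```text
time_s: 6.78
tool_pos: [0.5767, -0.0765, 0.0401]
tool_rot: [180.0, 0.0, 0.0]
force: [-0.3, -0.0, -0.2]
grip_width: 0.0232
```

{"name": "move_arm", "arguments": {"steps": [[[0,0,-0.02],0],[[0,0,-0.05],0],[[0,0,-0.085],0],[[0,0,-0.115],0],[[0,0,-0.135],0],[[-0.005,-0.02,-0.135],0],[[-0.015,-0.06,-0.135],0],[[-0.025,-0.1,-0.135],0],[[-0.035,-0.14,-0.135],0],[[-0.045,-0.18,-0.135],0],[[-0.055,-0.22,-0.135],0],[[-0.065,-0.26,-0.135],0],[[-0.075,-0.3,-0.135],0],[[-0.08,-0.325,-0.135],0],[[-0.083,-0.3335,-0.135],0],[[-0.083,-0.3335,-0.12],0],[[-0.083,-0.3335,-0.115],0],[[-0.083,-0.3335,-0.115],0],[[-0.083,-0.3335,-0.115],0]]}}

```text
time_s: 9.15
tool_pos: [0.4941, 0.2563, 0.1552]
tool_rot: [180.0, -0.0, -0.1]
force: [0.5, -0.6, 0.9]
grip_width: 0.0232
```

```bash
python3 - <<'E'
from h import *
o=env.get_obs(); t=o["tool_pos"]; print(o["time_s"],t,o["tool_rot"],o["grip_width"],o["force"])
im,d=env.read_camera("scene"); C=cloud("scene",d); C[d==0]=9; np.savez('s4.npz',im=im,d=d)
i=im.astype(int); blue=(i[...,2]>i[...,0]+35)&(i[...,2]>i[...,1]+25)&(abs(C[...,0]-t[0])<.05)&(abs(C[...,1]-t[1])<.05)
P=C[blue]; print("blue",blue.sum(),P.min(0),P.max(0))
for lo in np.arange(.1,.19,.01):
    Q=P[(P[:,2]>=lo)&(P[:,2]<lo+.01)]
    if len(Q): print(round(lo,2),len(Q),Q.min(0).round(4),Q.max(0).round(4))
c,s,yaw,zz=fit_hum(C); print("hum scene",c,s,np.degrees(yaw),zz)
uv=proj("scene",[[.494,.257,.09],[.494+.004,.257-.001,.09],t+[0,0,-.038]]);print(uv)
x0,y0=260,140; b=cv2.resize(im[y0:y0+150,x0:x0+150,::-1],None,fx=4,fy=4,interpolation=cv2.INTER_CUBIC)
for u,v in uv: cv2.circle(b,(int((u-x0+.5)*4),int((v-y0+.5)*4)),3,(0,0,255),1)
cv2.imwrite('pics/s4.png',b)
E
```

```text
9.15 [0.49411048 0.25628243 0.15518617] [ 1.79991735e+02 -8.52338627e-03 -7.46232338e-02] 0.023200530869563227 [ 0.50186657 -0.60354454  0.94293159]
blue 189 [0.49304937 0.24907773 0.12416164] [0.51235482 0.27268152 0.19464013]
0.12 19 [0.493  0.2524 0.1242] [0.51   0.2667 0.1298]
0.13 27 [0.4932 0.2505 0.1318] [0.5109 0.2674 0.1397]
0.14 26 [0.4937 0.2507 0.1401] [0.5109 0.2673 0.1497]
0.15 28 [0.4986 0.2502 0.1502] [0.5116 0.2673 0.1595]
0.16 28 [0.4988 0.2499 0.1601] [0.511  0.2667 0.1698]
0.17 23 [0.504  0.2499 0.1706] [0.5107 0.2727 0.1799]
0.18 24 [0.5027 0.2491 0.1802] [0.5124 0.266  0.1892]
hum scene [0.48555981 0.18694386] [284.20770264 173.11390686] -9.854864 0.0901507144094269
[[339.43461471 246.45171441]
 [337.99732456 247.04690377]
 [340.96679504 238.88390612]]
```

View pics/s4.png

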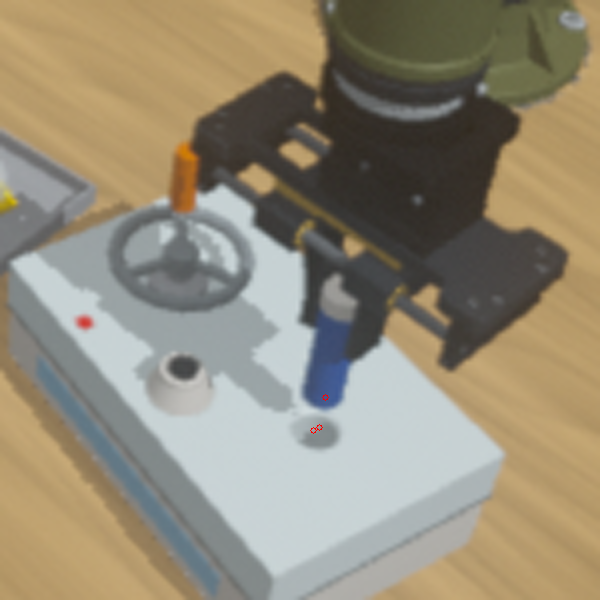

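The socket mouth is at about crop px (316,431) with the cartridge foot above it at (324,400). Projected down, the axis meets the socket within about 1–2 mm, which is inside the chamfer capture. Next is a gentle insertion.

{"name": "move_arm", "arguments": {"steps": [[[0,0,0.01],0],[[0,0,0.02],0],[[0,0,0.025],0],[[0,0,0.029],0],[[0,0,0.033],0],[[0,0,0.037],0],[[0,0,0.04],0],[[0,0,0.04],0]]}}

```text
time_s: 10.2
tool_pos: [0.4935, 0.2569, 0.1149]
tool_rot: [180.0, 0.0, 0.0]
force: [-0.1, -0.7, -1.1]
grip_width: 0.0233
```

{"name": "move_arm", "arguments": {"steps": [[[0,0,0.006],0],[[0,0,0.012],0],[[0,0,0.017],0],[[0,0,0.02],0],[[0,0,0.0215],0],[[0,0,0.023],0],[[0,0,0.024],0],[[0,0,0.024],0]]}}

```text
time_s: 11.2
tool_pos: [0.494, 0.2572, 0.092]
tool_rot: [180.0, -0.1, 0.0]
force: [-2.0, -0.8, 4.7]
grip_width: 0.0235
```

{"name": "move_arm", "arguments": {"steps": [[[0,0,0.001],0],[[0,0,0.002],0],[[0,0,0.002],0]]}}

```text
time_s: 11.58
tool_pos: [0.4948, 0.2575, 0.0919]
tool_rot: [180.0, -0.2, 0.0]
force: [-3.7, -1.9, 14.7]
grip_width: 0.0233
```

Home: the z reading no longer changes and the contact force rises. Release and go up.

{"name": "move_arm", "arguments": {"steps": [[[0,0,-0.002],0],[[0,0,-0.002],0],[[0,0,-0.002],0],[[0,0,-0.002],0],[[0,0,-0.01],0],[[0,0,-0.03],0],[[0,0,-0.06],0],[[0,0,-0.09],0],[[-0.012,0.035,-0.1],0],[[-0.024,0.075,-0.1],0],[[-0.037,0.115,-0.1],0],[[-0.048,0.148,-0.1],0],[[-0.054,0.165,-0.1],0],[[-0.0545,0.168,-0.1],0],[[-0.0545,0.168,-0.1],0],[[-0.0545,0.168,-0.1],0]], "hand": -1}}

```text
time_s: 13.58
tool_pos: [0.4395, 0.0902, 0.1895]
tool_rot: [-180.0, -0.0, 0.1]
force: [1.0, 0.1, -0.0]
grip_width: 0.0871
```

```bash
python3 - <<'E'
from h import *
o=env.get_obs(); t=o["tool_pos"]; print(o["time_s"],t,o["tool_rot"],o["grip_width"],o["force"],o["qpos"].round(1))
im,d=env.read_camera("scene"); C=cloud("scene",d); C[d==0]=9
i=im.astype(int); near=(abs(C[...,0]-.497)<.04)&(abs(C[...,1]-.256)<.04)&(C[...,2]>.1)&(C[...,2]<.2)
P=C[near]; print("cart",near.sum(),P.max(0),P.min(0)); T=P[P[:,2]>P[:,2].max()-.005]; print("top face",len(T),T.mean(0))
h=(C[...,2]>.125)&(C[...,2]<.18)&(i[...,0]>i[...,2]+60)&(abs(C[...,0]-.44)<.05)&(abs(C[...,1]-.09)<.05); P=C[h]; print("handle",h.sum(),P.min(0),P.max(0))
f=(C[...,2]>.18)&(C[...,2]<.24)&(abs(C[...,0]-t[0])<.04)&(abs(C[...,1]-t[1])<.08); P=C[f]; print("fing",f.sum(),P.min(0),P.max(0))
x0,y0=260,130; b=cv2.resize(im[y0:y0+150,x0:x0+150,::-1],None,fx=4,fy=4,interpolation=cv2.INTER_CUBIC)
cv2.imwrite('pics/s5.png',b)
E
```

```text
13.575 [0.43948093 0.09022203 0.18945622] [-1.79974951e+02 -2.68714340e-02  1.18193975e-01] 0.08706303023891282 [ 0.9996258   0.14903907 -0.04857852] [  25.8   -5.5  -38.1  110.3   -3.5   74.  -101. ]
cart 208 [0.51198853 0.26887206 0.14853981] [0.4850542  0.2446354  0.10018174]
top face 72 [0.49801998 0.25676149 0.14586568]
handle 107 [0.43563954 0.08025358 0.12547341] [0.45367169 0.09917256 0.16963853]
fing 169 [0.43013747 0.03349168 0.20511148] [0.45380921 0.14472193 0.23997939]
```

View pics/s5.png

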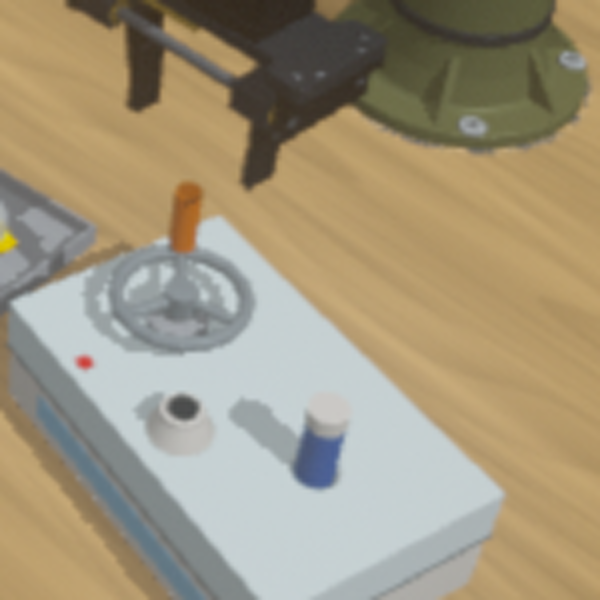

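The cartridge stands home in the socket (crop px (322,440)) with its top at z=0.146, and it has been released. The open jaws are above the orange handle. Go down and grip it.

{"name": "move_arm", "arguments": {"steps": [[[0,0,0.01],0],[[0,0,0.025],0],[[0,0,0.04],0],[[0,0,0.055],0],[[0,0,0.068],0],[[0,0,0.075],0],[[0,0,0.075],0]]}}

```text
time_s: 14.5
tool_pos: [0.4389, 0.089, 0.1137]
tool_rot: [-180.0, 0.1, 0.0]
force: [0.7, 0.3, -0.4]
grip_width: 0.0873
```

{"name": "move_arm", "arguments": {"steps": [[[0,0,0],0],[[0,0,0],0],[[0,0,0],0],[[0,0,0],0],[[0,0,0],0],[[0,0,0],0],[[0,0,0],0],[[0,0,0],0],[[0,0,0],0],[[0,0,0],0],[[0,0,0],0]], "hand": 1, "squeeze": 30}}

```text
time_s: 15.88
tool_pos: [0.4393, 0.0893, 0.1141]
tool_rot: [-180.0, -0.0, 0.0]
force: [1.2, 2.3, -0.9]
grip_width: 0.0173
```

```bash
python3 - <<'E'
from h import *
o=env.get_obs(); t=o["tool_pos"]; print(o["time_s"],t,o["tool_rot"],o["grip_width"],o["force"])
v=np.array([.4695,.1192]); e=t[:2]-v; print("r",np.linalg.norm(e),"ang hum deg",(np.degrees(np.arctan2(e[1],e[0]))+10.0)%360)
yaw=np.radians(-10.0)
# clockwise rows of 10deg in hum frame, absolute world offsets
for a in (236,):
  for k in range(0,300,10):
    th=np.radians(a-k)+yaw; p=v+.042*np.array([np.cos(th),np.sin(th)]); print(a-k,p.round(4),end=' ')
E
```

```text
15.875 [0.43930715 0.08932014 0.11413463] [-1.79976521e+02 -1.55270620e-02  1.92399554e-02] 0.0172836745450306 [ 1.21418665  2.281748   -0.86855778]
r 0.04247839830039433 ang hum deg 234.7014735501742
236 [0.4403 0.089 ] 226 [0.4355 0.0945] 216 [0.4318 0.1008] 206 [0.4291 0.1076] 196 [0.4277 0.1148] 186 [0.4276 0.1221] 176 [0.4287 0.1294] 166 [0.4311 0.1363] 156 [0.4347 0.1427] 146 [0.4393 0.1484] 136 [0.4448 0.1532] 126 [0.4511 0.1569] 116 [0.4579 0.1596] 106 [0.4651 0.161 ] 96 [0.4724 0.1611] 86 [0.4797 0.16  ] 76 [0.4866 0.1576] 66 [0.493 0.154] 56 [0.4987 0.1494] 46 [0.5035 0.1439] 36 [0.5072 0.1376] 26 [0.5099 0.1308] 16 [0.5113 0.1236] 6 [0.5114 0.1163] -4 [0.5103 0.109 ] -14 [0.5079 0.1021] -24 [0.5043 0.0957] -34 [0.4997 0.09  ] -44 [0.4942 0.0852] -54 [0.4879 0.0815]
```

{"name": "move_arm", "arguments": {"steps": [[[-0.004,-0.0053,0],0],[[-0.0077,-0.0116,0],0],[[-0.0104,-0.0184,0],0],[[-0.0118,-0.0256,0],0],[[-0.0119,-0.0329,0],0],[[-0.0108,-0.0402,0],0],[[-0.0084,-0.0471,0],0],[[-0.0048,-0.0535,0],0],[[-0.0002,-0.0592,0],0],[[-0.0002,-0.0592,0],0]]}}

```text
time_s: 17.12
tool_pos: [0.4398, 0.1499, 0.1141]
tool_rot: [-179.9, -0.1, 0.1]
force: [-0.8, 2.5, -0.1]
grip_width: 0.0172
```

{"name": "move_arm", "arguments": {"steps": [[[0.0055,-0.0048,0],0],[[0.0118,-0.0085,0],0],[[0.0186,-0.0112,0],0],[[0.0258,-0.0126,0],0],[[0.0331,-0.0127,0],0],[[0.0404,-0.0116,0],0],[[0.0473,-0.0092,0],0],[[0.0537,-0.0056,0],0],[[0.0594,-0.001,0],0],[[0.0642,0.0045,0],0],[[0.0679,0.0108,0],0],[[0.0706,0.0176,0],0],[[0.0716,0.0219,0],0],[[0.0716,0.0219,0],0]]}}

```text
time_s: 18.88
tool_pos: [0.5104, 0.125, 0.1141]
tool_rot: [179.9, 0.0, -0.0]
force: [-3.7, -1.4, 2.7]
grip_width: 0.0169
```

{"name": "move_arm", "arguments": {"steps": [[[0.0006,0.003,0],0],[[0.0006,0.0058,0],0],[[0.0005,0.0085,0],0],[[0.0005,0.0102,0],0],[[0.0003,0.0124,0],0],[[0.0001,0.0138,0],0],[[0,0.0146,0],0],[[0,0.0146,0],0]]}}

```text
time_s: 19.88
tool_pos: [0.5102, 0.112, 0.1141]
tool_rot: [-180.0, 0.0, 0.0]
force: [-5.9, 1.9, 4.6]
grip_width: 0.0174
```

{"name": "move_arm", "arguments": {"steps": [[[-0.0002,0.001,0],0],[[-0.0005,0.0021,0],0],[[-0.0005,0.0021,0],0]]}}

```text
time_s: 20.25
tool_pos: [0.5101, 0.112, 0.1141]
tool_rot: [-179.8, -0.0, 0.1]
force: [-2.9, 5.6, 0.7]
grip_width: 0.0169
```

{"name": "move_arm", "arguments": {"steps": [[[-0.0003,0.001,0],0],[[-0.0005,0.002,0],0],[[-0.0005,0.002,0],0]]}}

```text
time_s: 20.62
tool_pos: [0.5101, 0.1119, 0.1142]
tool_rot: [-179.7, -0.1, 0.2]
force: [-1.4, 9.8, -0.4]
grip_width: 0.0174
```

```bash
python3 - <<'E'
from h import *
T=[]
for k in range(4):
    env.read_camera("scene"); o=env.get_obs(); T.append(np.r_[o["tool_pos"],o["force"]])
print(np.mean(T,0).round(4),np.std(T,0).round(4),o["time_s"],o["tool_rot"])
v=np.array([.4695,.1192]); yaw=np.radians(-10); p0=v+.042*np.array([np.cos(yaw),np.sin(yaw)])
print(p0)
for k in range(0,361,10):
    th=np.radians(k)+yaw; p=.042*np.array([np.cos(th),np.sin(th)])+v-p0; print(k,np.round([p[0],-p[1]],4).tolist())
E
```

```text
[ 0.5101  0.1119  0.1141 -1.6812  9.4793 -0.8015] [0.     0.     0.     0.2431 0.4108 0.3794] 20.825 [-1.79667260e+02 -1.24202570e-01  1.61939795e-01]
[0.51086193 0.11190678]
0 [0.0, -0.0]
10 [0.0006, -0.0073]
20 [0.0, -0.0146]
30 [-0.0019, -0.0217]
40 [-0.005, -0.0283]
50 [-0.0092, -0.0343]
60 [-0.0144, -0.0395]
70 [-0.0204, -0.0437]
80 [-0.027, -0.0468]
90 [-0.0341, -0.0487]
100 [-0.0414, -0.0493]
110 [-0.0487, -0.0487]
120 [-0.0557, -0.0468]
130 [-0.0624, -0.0437]
140 [-0.0684, -0.0395]
150 [-0.0735, -0.0343]
160 [-0.0777, -0.0283]
170 [-0.0808, -0.0217]
180 [-0.0827, -0.0146]
190 [-0.0834, -0.0073]
200 [-0.0827, 0.0]
210 [-0.0808, 0.0071]
220 [-0.0777, 0.0137]
230 [-0.0735, 0.0197]
240 [-0.0684, 0.0249]
250 [-0.0624, 0.0291]
260 [-0.0557, 0.0322]
270 [-0.0487, 0.0341]
280 [-0.0414, 0.0347]
290 [-0.0341, 0.0341]
300 [-0.027, 0.0322]
310 [-0.0204, 0.0291]
320 [-0.0144, 0.0249]
330 [-0.0092, 0.0197]
340 [-0.005, 0.0137]
350 [-0.0019, 0.0071]
360 [0.0, 0.0]
```

The hard stop is confirmed: TCP stays at (0.5101, 0.1119) while the force rises to 9.5 N. That is where 0 should be, pointing at the red dot. Now I'll go two turns CCW.

{"name": "move_arm", "arguments": {"steps": [[[0.001,-0.0041,0],0],[[0.0016,-0.0114,0],0],[[0.001,-0.0187,0],0],[[-0.0009,-0.0258,0],0],[[-0.004,-0.0324,0],0],[[-0.0082,-0.0384,0],0],[[-0.0134,-0.0436,0],0],[[-0.0194,-0.0478,0],0],[[-0.026,-0.0509,0],0],[[-0.0331,-0.0528,0],0],[[-0.0404,-0.0534,0],0],[[-0.0477,-0.0528,0],0],[[-0.0547,-0.0509,0],0],[[-0.0614,-0.0478,0],0],[[-0.0674,-0.0436,0],0],[[-0.0725,-0.0384,0],0],[[-0.0767,-0.0324,0],0],[[-0.0798,-0.0258,0],0],[[-0.0817,-0.0187,0],0]]}}

```text
time_s: 23.2
tool_pos: [0.4272, 0.1261, 0.1141]
tool_rot: [-180.0, 0.1, 0.0]
force: [-0.3, 1.6, 0.2]
grip_width: 0.0171
```

{"name": "move_arm", "arguments": {"steps": [[[-0.0007,0.0073,0],0],[[0,0.0146,0],0],[[0.0019,0.0217,0],0],[[0.005,0.0283,0],0],[[0.0092,0.0343,0],0],[[0.0143,0.0395,0],0],[[0.0203,0.0437,0],0],[[0.027,0.0468,0],0],[[0.034,0.0487,0],0],[[0.0413,0.0493,0],0],[[0.0486,0.0487,0],0],[[0.0557,0.0468,0],0],[[0.0623,0.0437,0],0],[[0.0683,0.0395,0],0],[[0.0735,0.0343,0],0],[[0.0777,0.0283,0],0],[[0.0808,0.0217,0],0],[[0.0827,0.0146,0],0]]}}

```text
time_s: 25.45
tool_pos: [0.5099, 0.1107, 0.114]
tool_rot: [179.9, 0.1, -0.0]
force: [-6.7, -0.6, 6.2]
grip_width: 0.0171
```

{"name": "move_arm", "arguments": {"steps": [[[0.0006,-0.0073,0],0],[[0,-0.0146,0],0],[[-0.0019,-0.0217,0],0],[[-0.005,-0.0283,0],0],[[-0.0092,-0.0343,0],0],[[-0.0144,-0.0395,0],0],[[-0.0204,-0.0437,0],0],[[-0.027,-0.0468,0],0],[[-0.0341,-0.0487,0],0],[[-0.0414,-0.0493,0],0],[[-0.0487,-0.0487,0],0],[[-0.0557,-0.0468,0],0],[[-0.0624,-0.0437,0],0],[[-0.0684,-0.0395,0],0],[[-0.0735,-0.0343,0],0],[[-0.0777,-0.0283,0],0],[[-0.0808,-0.0217,0],0],[[-0.0827,-0.0146,0],0]]}}

```text
time_s: 27.7
tool_pos: [0.4271, 0.126, 0.1141]
tool_rot: [-180.0, 0.1, 0.0]
force: [-1.7, 2.6, 0.6]
grip_width: 0.0174
```

{"name": "move_arm", "arguments": {"steps": [[[-0.0007,0.0073,0],0],[[0,0.0146,0],0],[[0.0019,0.0217,0],0],[[0.005,0.0283,0],0],[[0.0092,0.0343,0],0],[[0.0143,0.0395,0],0],[[0.0203,0.0437,0],0],[[0.027,0.0468,0],0],[[0.034,0.0487,0],0],[[0.0413,0.0493,0],0],[[0.0486,0.0487,0],0],[[0.0557,0.0468,0],0],[[0.0623,0.0437,0],0],[[0.0683,0.0395,0],0],[[0.0735,0.0343,0],0],[[0.0777,0.0283,0],0],[[0.0808,0.0217,0],0],[[0.0827,0.0146,0],0],[[0.0827,0.0146,0],0],[[0.0827,0.0146,0],0]]}}

```text
time_s: 30.2
tool_pos: [0.5101, 0.1119, 0.114]
tool_rot: [180.0, 0.1, 0.0]
force: [-5.4, 2.3, 3.9]
grip_width: 0.0171
```

```bash
python3 - <<'E'
from h import *
T=[]
for k in range(3):
    im,d=env.read_camera("scene"); o=env.get_obs(); T.append(np.r_[o["tool_pos"],o["force"]])
print(np.mean(T,0).round(4),o["time_s"],o["tool_rot"],o["grip_width"])
C=cloud("scene",d); C[d==0]=9; i=im.astype(int)
h=(C[...,2]>.125)&(C[...,2]<.18)&(i[...,0]>i[...,2]+60)&(abs(C[...,0]-.51)<.05)&(abs(C[...,1]-.11)<.05); P=C[h]; print("handle",h.sum(),P.min(0) if len(P) else 0,P.max(0) if len(P) else 0)
near=(abs(C[...,0]-.497)<.04)&(abs(C[...,1]-.256)<.04)&(C[...,2]>.1)&(C[...,2]<.16)
P=C[near]; P=P[P[:,2]>P[:,2].max()-.005]; print("cart top",len(P),P.mean(0))
x0,y0=220,130; b=cv2.resize(im[y0:y0+150,x0:x0+190,::-1],None,fx=4,fy=4,interpolation=cv2.INTER_CUBIC)
cv2.imwrite('pics/s6.png',b)
E
```

```text
[ 0.5101  0.1119  0.1141 -4.6442  1.6487  3.4683] 30.35 [1.79974274e+02 7.68822898e-02 3.28242620e-02] 0.017089376963291505
handle 51 [0.51823803 0.10588261 0.1251145 ] [0.5251239  0.11850475 0.16865289]
cart top 76 [0.49851347 0.25653394 0.14583647]
```

View pics/s6.png

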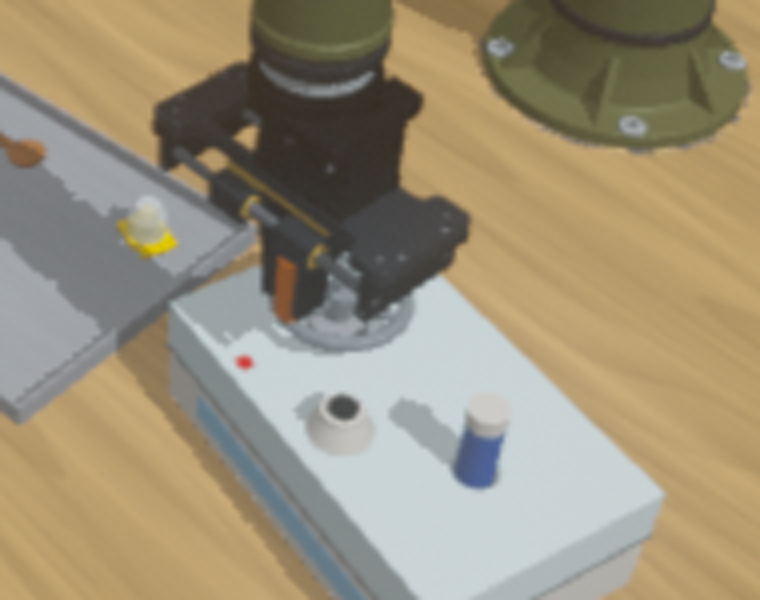

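The TCP reads exactly the stop position after two turns. The handle is in the jaws at crop px (287,290), on the line from the hub to the red dot (244,362), and the cartridge is still home. Handing in.

```bash
python3 -c "
from cell import env
print(env.sign_off())"
```

```text
the job is handed in; nothing more can be done
None
```

The job is handed in at about 30 s. The blue cartridge is home in the socket and released. The gripper is still holding the orange handle, with the wheel two full turns open from its stop.

- **Cartridge:** it met the socket bottom (z stopped changing and the push rose to about 15 N). Its top stayed at about 0.146 m before and after the wheel was turned, against 0.145 m when fully home.
- **Valve:** the stop was felt at TCP (0.5101, 0.1119), where the force rose to 9.5 N with no movement. After +720° the TCP read (0.5101, 0.1119) again, with the handle pointing at the red dot. The force in the direction of turning was about 1.6 N, which is just the wheel's drag.
- **Tray:** I touched only the cartridge there. The last picture shows the pacifier and part of the spoon. I did not check the egg cup and travel case after the last move.
- **Disagreements:** the fingertips measured about 16 mm above the reported TCP, not 8 mm beyond it as stated, so I used the measured offset for both grasps. The two cameras also differed by about 4–5 mm in x. I used the top view, which matched the robot's own readings.

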